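# Fit the fume filter sleeve on the suction port

### The job

Put the filter sleeve lying on the inspection bench onto the suction port. First stand it mouth-down in the square pocket of the static-discharge block and let go of it there; then take it again, and feel for the port's spigot, which is not quite in the middle of its plate, and push the sleeve down over it until the stiff rubber collar is pressed in and the sleeve sits fully home, and let go. Do not slam or jam it: never more than 60 N on the port, and leave the bottle, jar and screwdriver where they are.

Things in the scene. Friction and masses are not known exactly. Their poses are not given: they have to be found in the camera images.
- sleeve: Filter sleeve: plain aluminium bar 40 x 40 mm in section, 80 mm long, about 0.2 kg. One end is closed (3 dark louvre slots near it); the other, the mouth, has a round blind bore 30.4 mm wide, 64 mm deep. It starts lying flat, mouth roughly to the robot's left. +x runs along its axis to the mouth. Origin: middle of the side it lies on, 20 mm from the axis (which is on the +z side).
- sleeve_mouth (a point): Centre of the sleeve's open mouth face, on the bar's axis (same axes as the sleeve).
- sleeve_end (a point): Centre of the sleeve's closed end face, on the bar's axis (same axes as the sleeve).
- block: Static-discharge block, fixed: dark steel plate 100 x 100 x 24 mm with a square pocket, 44 x 44 mm and 14 mm deep, in the middle of its top (edges chamfered 2 mm, sides parallel to the block's). Small brass stud in one corner. Origin at the centre of its underside, z up.
- pocket (a point): Centre of the pocket's floor, 10 mm above the bench and 14 mm below the block's top; x and y parallel to the pocket's sides.
- port: Suction port, fixed: white plate 110 x 110 x 20 mm with an upright round grey spigot, 28 mm in diameter, rising 55 mm above the plate (tip 75 mm above the bench, top edge chamfered 1.5 mm). The spigot is on a stiff slide: it stands up to 8 mm to either side of the plate's middle along the port's x axis, where is not told; find it by touch or sight. Origin: centre of the underside, z up.
- seat (a point): Centre of the plate's top face, 20 mm above the bench (the spigot's axis is within 8 mm of it along x). The sleeve's mouth face is at this height when fully home.
- collar (a joint): Travel (m) of the black rubber collar, 39 mm in diameter, round the foot of the spigot. At 0 it stands 12 mm above the port's plate; it slides down, stiffly (about 8 N), stays where it is pushed, and is flush with the plate at 0.012.
- flux: Bystander: amber bottle 40 mm in diameter, 85 mm high; origin at the centre of its underside.
- jar: Bystander: white jar with steel lid, 52 mm in diameter, 50 mm high; origin at the centre of its underside.
- driver: Bystander: screwdriver with black handle, 160 mm long, lying flat along its x axis; origin on its underside.

How it is judged:
On the way:
1. the sleeve stands mouth-down on the floor of the block's pocket (mouth within 2.5 mm of the floor, within 4 mm of its centre, upright within 3 degrees), released, for half a second (z of sleeve_mouth in the frame of pocket below 0.0025 m and horizontal distance between sleeve_mouth and pocket below 0.004 m and angle between sleeve's own x axis and vertical above 3.089 rad and contact force between each of the arm, the fingers and sleeve below 0.1 N), for 0.5 s.
At the end, for the whole second after the job is handed in: The sleeve is mouth-down on the spigot, fully home: its mouth within 2 mm of the port's plate and within 11 mm of the plate's centre (round the spigot, wherever that stands), upright within 3 degrees, the collar pushed in by at least 10 mm; it is at rest and released (z of sleeve_mouth in the frame of seat below 0.002 m and horizontal distance between sleeve_mouth and seat below 0.011 m and angle between sleeve's own x axis and vertical above 3.089 rad and value of joint collar above 0.01 m and linear speed of sleeve below 0.02 m/s and contact force between each of the arm, the fingers and sleeve below 0.1 N); the robot touches nothing.
It fails at once if the sleeve is pressed or jammed on the port with more than 60 N (all contacts added, side jamming on the spigot included) (contact force between sleeve and port above 60 N).
It fails at once if the fingers or arm press on the port with more than 60 N (contact force between any of the arm, the fingers and port above 60 N).
It fails at once if the bottle, jar or screwdriver is moved by more than 30 mm (distance of any of flux, jar, driver from where it was at the start of the episode above 0.03 m).
It also fails if it takes over 61 s, if anything falls off the work surface, if the arm or the gripper's body presses on something with over 40 N, if the wrist force passes 120 N, or if a joint passes its speed limit or range.

### The arm

A 6-joint arm with a two-finger parallel gripper is mounted at the origin on the work surface. World frame = base frame: x ahead of the robot, y to its left, z up, the work surface at z = 0. Lengths are in m, angles in rad, forces in N, time in s.
With the tool pointing down it reaches from about 0.35 to 0.975 m from the base axis. Payload 4.9 kg.
Tool frame: the origin (TCP) lies on the mounting face of the last link; the fingertips stand 173 mm ahead of it and the grasp point (between the pads) lies 155 mm ahead of it; z points along the fingers, y is the line along which they close (so a half turn about z gives the same grasp; the last joint's range is limited). The gripper opens to 85 mm and grips with 20 to 120 N. Pads are 22 mm wide; open, the fingers measure 114 mm over their backs; the gripper's body (76 mm by 85 mm) begins 54 mm behind the grasp point. The pads swing forward as they close: fully open they stand 13 mm farther back than shut.
Start: joints at [-1.446, 0.053, 1.613, -0, 1.476, -0.119], TCP at [0.151, -0.607, 0.405] pointing down, gripper open.
Joint ranges: [-3.01, 3.01], [-1.01, 2.22], [0.06, 2.58], [-1.02, 4.17], [0.09, 2.62], [-3.14, 3.14]. Speed limits (rad/s): [2.57, 2.57, 3.14, 3.14, 3.14, 3.14].

### API

Orientations are given as a 3x3 rotation matrix whose columns are the frame's x, y, z axes.
In Python, from plant import arm gives the robot as it stands. The module is installed in compiled form; this text tells all that it offers.
- The arm moves only by the tool servo_tool, never from a script. Its argument "increments" is a list of rows, each a list of 2 entries, a list of its own where there are three numbers: the shift along the tool's x, y, z in m, then the turn about the tool's z in degrees. A call has 1 to 12 rows; each row shifts and turns the commanded pose from where the row before left it, along the tool's axes as they then stand; what a row does not reach is not made up. A row lasts 1/10 s, in which the tool goes at most 50 mm and 8.59 degrees, less where a joint would pass 70% of its speed; a pose out of reach is approached as far as the arm can. A call is refused whole if a number of a shift passes 0.05 or a number of a turn 8.59, either way. A call with a gripper value outside its range is refused whole. "grip" is the closure in counts, from 0 (fully open) to 255 (shut), set as the call begins (left out, the last holds). The fingers move at their own pace and stop on an object; "force" is the grip in N (left out, the last holds). Time passes only in rows, so rows that do not move let the fingers close. It gives the time, the measured TCP pose, the force, the opening and the grip force at its end, in the units of the state.
- arm.get_state(): the state, without advancing time (a new reading comes with each control period).
- arm.camera(name): name is "scene" or "top" or "wrist"; returns the picture (400x640x3 uint8, blue, green, red); there is no depth.
- arm.get_calibration(name): a dict with "vfov" (degrees; the focal length in pixels is half the picture's height over the tangent of half this angle, whatever the lens; pixels are square), "cx", "cy" (the principal point, pixels), "k1" (the pictures are not rectified: a ray, as slopes to the right and down, at radius r is drawn at 1 + k1 r^2 times it, then the intrinsics apply), "cam_to_world" (4x4, takes a point from camera to world coordinates); the wrist camera has in their place "mount" (4x4, takes a point from camera to tool coordinates, whose origin is the TCP and whose axes are the flange's). Camera axes: x right, y down, z forward; pixel columns grow to the right and rows downward; lengths in m; the calibration is good to about 2 mm. A picture is of the moment at which its call begins: read the wrist's pose just before it. get_calibration takes no time and is no camera call.
- arm.job_done(): hands the job in; it is judged then, once.
The state is a dict: "time": time; "qpos": joint angles; "dq": joint speeds; "tau": joint torques, N m; "position": TCP position; "tool_rot": TCP orientation; "force": force on the tool from outside, world axes, zero at the start; "wrist_torque": the same for the moment, N m; "finger_gap": finger opening in m; "grasp_force": force on a finger pad.
Only numpy, scipy, OpenCV 4.12 (cv2) and the standard library are available. Lean on these libraries where they do the work, as an engineer would, in place of code of your own. Each camera call takes 0.05 s, during which the arm holds its last target. There are 200 camera calls.

## Working session

There is one attempt and no reset: what is moved stays moved. The work goes in short steps, Python scripts to look and compute and a tool call to move; the robot and the scene stay as the last step left them, time stands still between calls to the robot, and variables do not carry over. Pictures are saved under pics/ and viewed, at most 10 in all, crops included, and the job is handed in when it is done.

Besides the shell and the picture viewer there is one more tool, called as name([rows], argument=value, ...), one row to a line, values as JSON. servo_tool: Moves the arm, as the interface text tells. Its arguments: {"type":"object","properties":{"increments":{"type":"array","items":{"type":"array"}},"grip":{"type":"number"},"force":{"type":"number"}},"required":["increments"]}

```bash
mkdir -p pics
cat > h.py <<'E'
import numpy as np, cv2
from plant import arm
np.set_printoptions(precision=4,suppress=True)
def K(c):
    f=200/np.tan(np.radians(c['vfov'])/2)
    return f,c['cx'],c['cy'],c['k1']
def T(name,st=None):
    c=arm.get_calibration(name)
    if name!='wrist': return c,np.array(c['cam_to_world'])
    st=st or arm.get_state()
    M=np.eye(4);M[:3,:3]=st['tool_rot'];M[:3,3]=st['position']
    return c,M@np.array(c['mount'])
def ray(name,uv,st=None):
    c,M=T(name,st);f,cx,cy,k=K(c)
    uv=np.atleast_2d(np.array(uv,float));d=(uv-[cx,cy])/f
    s=d.copy()
    for _ in range(20): s=d/(1+k*(s**2).sum(1,keepdims=True))
    D=np.c_[s,np.ones(len(s))]@M[:3,:3].T
    return M[:3,3],D
def onz(name,uv,z,st=None):
    o,D=ray(name,uv,st); return o+D*((z-o[2])/D[:,2:3])
def proj(name,P,st=None):
    c,M=T(name,st);f,cx,cy,k=K(c)
    p=(np.atleast_2d(P)-M[:3,3])@M[:3,:3];s=p[:,:2]/p[:,2:]
    return s*(1+k*(s**2).sum(1,keepdims=True))*f+[cx,cy]
E
python3 - <<'E'
from h import *
for n in('top','scene','wrist'): cv2.imwrite(f'pics/{n}0.png',arm.camera(n))
for n in('top','scene'):
  c,M=T(n);print(n,c['vfov'],c['k1'],M)
print(arm.get_calibration('wrist'))
s=arm.get_state();print({k:s[k] for k in('time','position','tool_rot','force','finger_gap')})
E
```

```text
top 56.88262306312302 0.001886053989798528 [[-0.0055 -0.9949  0.1002  0.4807]
 [-1.      0.0061  0.0058 -0.0295]
 [-0.0064 -0.1002 -0.9949  0.9619]
 [ 0.      0.      0.      1.    ]]
scene 56.44810240953655 -0.04078452724194066 [[ 0.222   0.5649 -0.7947  1.2418]
 [ 0.9749 -0.1148  0.1907 -0.1863]
 [ 0.0165 -0.8171 -0.5762  0.528 ]
 [ 0.      0.      0.      1.    ]]
{'vfov': 59.40994614830797, 'cx': 315.82932458129426, 'cy': 199.14674854817116, 'k1': -0.05536779193594123, 'mount': array([[ 0.0009, -0.9636, -0.2673,  0.0691],
       [ 1.    ,  0.0011, -0.0006,  0.0001],
       [ 0.0009, -0.2673,  0.9636,  0.0309],
       [ 0.    ,  0.    ,  0.    ,  1.    ]])}
{'time': 0.15, 'position': array([ 0.1508, -0.6063,  0.4037]), 'tool_rot': array([[ 0.9704,  0.2414, -0.0002],
       [ 0.2414, -0.9704,  0.0016],
       [ 0.0002, -0.0016, -1.    ]]), 'force': array([0.4704, 0.2241, 0.2754]), 'finger_gap': 0.08545360952631055}
```

View pics/top0.png

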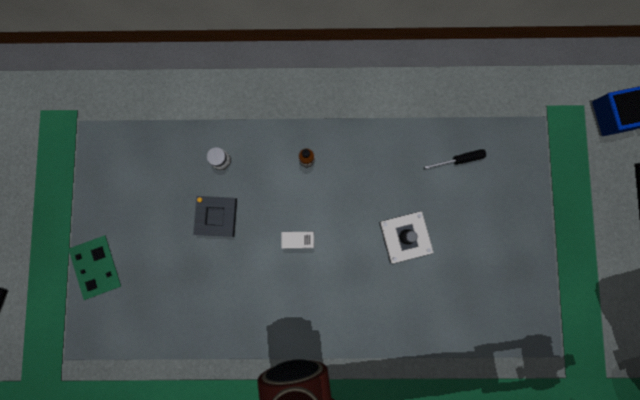

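View pics/scene0.png

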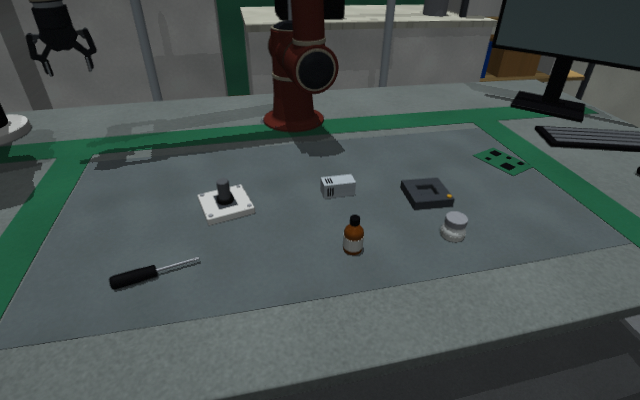

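The top view shows the sleeve at about (297,240), with its louvres at the right end, so the mouth points to +y. The block is at (215,216), the port at (407,237), and the jar, bottle and driver lie further away. The scene view agrees.

Run:
```python
from h import *
im=cv2.imread('pics/top0.png');g=im.max(2)
for nm,roi,z,m in(('sleeve',(265,220,330,262),.04,g>140),('block',(185,188,245,245),.024,g<62),('port',(370,200,445,270),.02,g>140)):
    x0,y0,x1,y1=roi
    sub=m[y0:y1,x0:x1].astype('uint8')
    cs,_=cv2.findContours(sub,0,2);c=max(cs,key=cv2.contourArea)
    r=cv2.minAreaRect(c);b=cv2.boxPoints(r)+[x0,y0]
    P=onz('top',b,z);e=P[1]-P[0];e2=P[2]-P[1]
    print(nm,b.round(1).tolist(),P.mean(0),np.linalg.norm(e),np.linalg.norm(e2),np.degrees(np.arctan2(e[1],e[0]))%90)
```

```text
sleeve [[281.0, 232.0], [313.0, 232.0], [313.0, 247.0], [281.0, 247.0]] [0.487  0.0357 0.04  ] 0.07976801028560612 0.0371246990207595 89.67398286782378
block [[195.0, 206.0], [224.0, 206.0], [224.0, 233.0], [195.0, 233.0]] [0.5392 0.2599 0.024 ] 0.07425662245718541 0.06885025761742074 89.64892615566902
port [[380.5, 221.6], [421.2, 210.4], [432.7, 252.2], [392.1, 263.5]] [ 0.4924 -0.2411  0.02  ] 0.10810227952153337 0.10926519874810639 15.047934134407242
```

```bash
cat >> h.py <<'E'
def plan(xyz,yaw=None,step=.045,fr=None,n=0):
    """rows from present pose to xyz / yaw(deg) of tool x axis; world-straight, tool pointing down"""
    s=arm.get_state() if fr is None else fr
    R=np.array(s['tool_rot']);p=np.array(s['position']);y0=np.degrees(np.arctan2(R[1,0],R[0,0]))
    yaw=y0 if yaw is None else yaw
    dy=yaw-y0;d=np.array(xyz)-p
    n=max(n,int(np.ceil(max(np.linalg.norm(d)/step,abs(dy)/8.5,1))))
    rows=[];cur=p.copy();cy=y0;p0=p.copy()
    for i in range(1,n+1):
        a=np.radians(cy);Rc=np.array([[np.cos(a),np.sin(a),0],[np.sin(a),-np.cos(a),0],[0,0,-1]])
        w=p0+d*i/n
        l=np.round(Rc.T@(w-cur),4 if n==1 else 3); 
        if i==n: l=np.round(Rc.T@(w-cur),4)
        t=round(-(y0+dy*i/n-cy),1);cur=cur+Rc@l;cy-=t
        rows.append([l.tolist(),t])
    print(len(rows),str(rows).replace(' ',''))
E
python3 - <<'E'
from h import *
plan([.487,.03,.33],90)
E
```

```text
17 [[[0.028,-0.032,0.004],np.float64(-4.5)],[[0.031,-0.029,0.005],np.float64(-4.4)],[[0.033,-0.027,0.004],np.float64(-4.5)],[[0.034,-0.024,0.004],np.float64(-4.5)],[[0.037,-0.021,0.005],np.float64(-4.5)],[[0.038,-0.019,0.004],np.float64(-4.4)],[[0.039,-0.015,0.004],np.float64(-4.5)],[[0.041,-0.012,0.005],np.float64(-4.5)],[[0.041,-0.009,0.004],np.float64(-4.5)],[[0.042,-0.006,0.004],np.float64(-4.4)],[[0.042,-0.003,0.005],np.float64(-4.5)],[[0.043,0.001,0.004],np.float64(-4.5)],[[0.042,0.004,0.004],np.float64(-4.4)],[[0.042,0.007,0.005],np.float64(-4.5)],[[0.041,0.011,0.004],np.float64(-4.5)],[[0.04,0.014,0.004],np.float64(-4.5)],[[0.0385,0.0164,0.0047],np.float64(-4.4)]]
```

servo_tool([
  [[0.028, -0.032, 0.004], -4.5],
  [[0.031, -0.029, 0.005], -4.4],
  [[0.033, -0.027, 0.004], -4.5],
  [[0.034, -0.024, 0.004], -4.5],
  [[0.037, -0.021, 0.005], -4.5],
  [[0.038, -0.019, 0.004], -4.4],
  [[0.039, -0.015, 0.004], -4.5],
  [[0.041, -0.012, 0.005], -4.5],
  [[0.041, -0.009, 0.004], -4.5],
  [[0.042, -0.006, 0.004], -4.4],
])

```text
time: 1.15
position: [0.3489, -0.2307, 0.3613]
tool_rot: [[0.518, 0.856, 0.0], [0.856, -0.518, -0.0], [0.0, 0.0, -1.0]]
force: [0.6, -0.9, 0.8]
finger_gap: 0.0853
grasp_force: 0.0
```

servo_tool([
  [[0.042, -0.003, 0.005], -4.5],
  [[0.043, 0.001, 0.004], -4.5],
  [[0.042, 0.004, 0.004], -4.4],
  [[0.042, 0.007, 0.005], -4.5],
  [[0.041, 0.011, 0.004], -4.5],
  [[0.04, 0.014, 0.004], -4.5],
  [[0.038, 0.016, 0.005], -4.4],
  [[0, 0, 0], 0],
  [[0, 0, 0], 0],
])

```text
time: 2.05
position: [0.4866, 0.0301, 0.3301]
tool_rot: [[-0.001, 1.0, -0.001], [1.0, 0.001, -0.0], [-0.0, -0.001, -1.0]]
force: [-0.5, 0.6, 0.5]
finger_gap: 0.0853
grasp_force: 0.0
```

```bash
cat > w.py <<'E'
from h import *
import sys
s=arm.get_state();im=arm.camera('wrist');cv2.imwrite(f'pics/{sys.argv[1]}.png',im)
np.save(f'pics/{sys.argv[1]}.npy',{k:s[k] for k in('position','tool_rot')},allow_pickle=True)
print(s['time'],s['position'],np.degrees(np.arctan2(s['tool_rot'][1][0],s['tool_rot'][0][0])),s['qpos'],s['force'],s['finger_gap'])
E
python3 w.py w1
```

```text
2.05 [0.4866 0.0301 0.3301] 90.06641340511754 [-0.0909 -0.2269  2.0016 -0.0004  1.3683 -0.0919] [-0.546   0.5857  0.4859] 0.08529347990257126
```

View pics/w1.png

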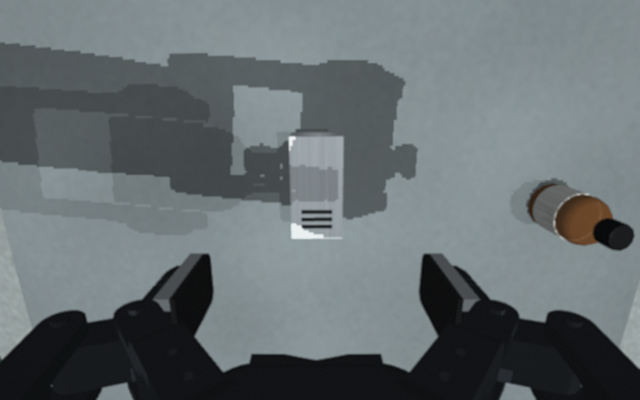

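The sleeve's top face runs from (290,136)/(343,136) at the mouth to (291,238)/(342,238) at the louvred end. Image up is world +y.

Run:
```python
from h import *
s=np.load('pics/w1.npy',allow_pickle=True).item()
print(onz('wrist',[(290,136),(343,136),(342,238.5),(291,238.5)],.04,s))
plan([.487,.012,.25]);plan([.487,.012,.177])
```

```text
[[ 0.4685  0.0742  0.04  ]
 [ 0.5073  0.0743  0.04  ]
 [ 0.5084 -0.006   0.04  ]
 [ 0.4679 -0.0061  0.04  ]]
2 [[[-0.009,0.0,0.04],np.float64(-0.0)],[[-0.0084,0.0006,0.0403],np.float64(-0.0)]]
4 [[[-0.004,0.0,0.038],np.float64(-0.0)],[[-0.005,0.0,0.039],np.float64(-0.0)],[[-0.004,0.0,0.038],np.float64(-0.0)],[[-0.0044,0.0006,0.0383],np.float64(-0.0)]]
```

The mouth is at y≈0.074, the closed end at y≈-0.006, and x≈0.488. I'll grip close to the closed end with a light force so the sleeve can swing mouth-down when lifted.

servo_tool([
  [[-0.01, 0.001, 0.04], 0],
  [[-0.01, 0, 0.04], 0],
  [[-0.006, 0, 0.04], 0],
  [[0, 0, 0.032], 0],
  [[0, 0, 0], 0],
])

```text
time: 2.6
position: [0.4844, 0.0023, 0.1741]
tool_rot: [[0.004, 1.0, -0.01], [1.0, -0.004, 0.001], [0.001, -0.01, -1.0]]
force: [-0.8, 0.7, -0.2]
finger_gap: 0.0854
grasp_force: 0.0
```

servo_tool([
  [[0, 0, 0], 0],
  [[0, 0, 0], 0],
  [[0, 0, 0], 0],
  [[0, 0, 0], 0],
  [[0, 0, 0], 0],
  [[0, 0, 0], 0],
], grip=255, force=20)

```text
time: 3.2
position: [0.4887, 0.0032, 0.1812]
tool_rot: [[0.0, 1.0, 0.003], [1.0, -0.0, -0.001], [-0.001, 0.003, -1.0]]
force: [-2.1, -0.3, 8.6]
finger_gap: 0.0405
grasp_force: 20.3
```

servo_tool([
  [[0, 0, -0.03], 0],
  [[0, 0, -0.045], 0],
  [[0, 0, -0.045], 0],
  [[0, 0, 0], 0],
  [[0, 0, 0], 0],
])

```text
time: 3.7
position: [0.4879, 0.0035, 0.3006]
tool_rot: [[0.0, 1.0, 0.004], [1.0, -0.0, -0.001], [-0.001, 0.004, -1.0]]
force: [-1.5, -0.1, -2.5]
finger_gap: 0.0397
grasp_force: 22.1
```

```bash
python3 w.py w2; python3 -c "
from h import *
im=arm.camera('scene');cv2.imwrite('pics/s2.png',cv2.resize(im[60:240,240:460],None,fx=2,fy=2))
w=cv2.imread('pics/w2.png');cv2.imwrite('pics/c2.png',np.vstack([cv2.resize(w,(440,275)),cv2.imread('pics/s2.png')[:320]]))"
```

```text
3.7 [0.4879 0.0035 0.3006] 89.98568479257324 [-0.1455 -0.1955  2.0269 -0.0001  1.3062 -0.1452] [-1.5316 -0.1233 -2.5468] 0.039685044492799526
```

View pics/c2.png

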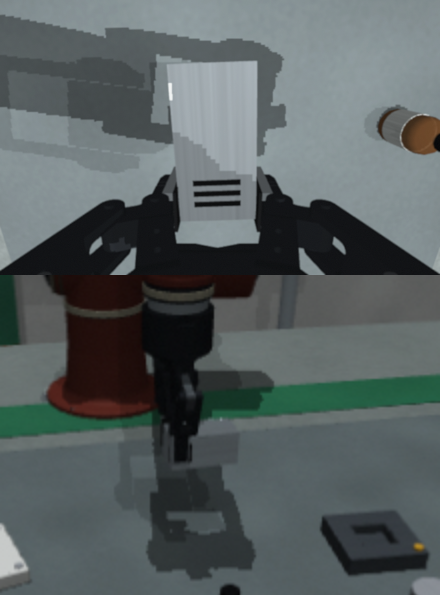

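The sleeve is held by its closed end and still lies level, because pad friction holds it. I'll tip it against the block's near top edge instead, so first I take a look at the block from close by.

servo_tool([
  [[0.04, 0.013, -0.01], 0],
  [[0.04, 0.013, -0.01], 0],
  [[0.04, 0.013, -0.01], 0],
  [[0.04, 0.012, -0.01], 0],
  [[0, 0, 0], 0],
  [[0, 0, 0], 0],
])

```text
time: 4.4
position: [0.5381, 0.1641, 0.3363]
tool_rot: [[-0.001, 1.0, -0.004], [1.0, 0.001, -0.001], [-0.001, -0.004, -1.0]]
force: [-1.0, -0.8, -1.6]
finger_gap: 0.0402
grasp_force: 22.1
```

```bash
python3 w.py w3
python3 - <<'E'
from h import *
P=onz('top',[(197,196.5),(236.5,197.5),(235,237),(194.5,235)],.024);print(P,P.mean(0))
E
```

```text
4.4 [0.5381 0.1641 0.3363] 90.07963490086271 [ 0.1638 -0.0423  1.8247 -0.0004  1.3636  0.1625] [-0.9989 -0.8119 -1.6415] 0.04019271094598793
[[0.5983 0.2934 0.024 ]
 [0.595  0.192  0.024 ]
 [0.4943 0.194  0.024 ]
 [0.4999 0.297  0.024 ]] [0.5469 0.2441 0.024 ]
```

View pics/w3.png

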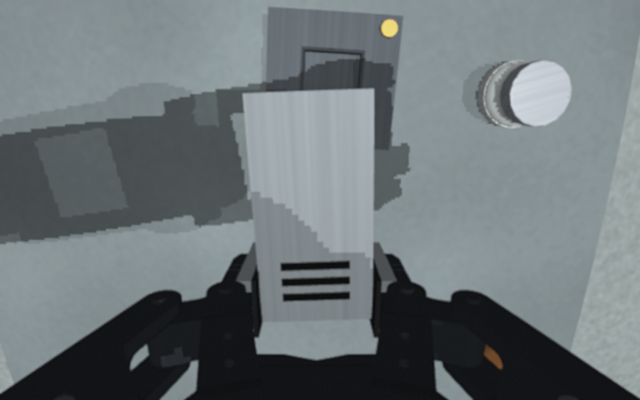

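Visible here: the block's far top corners at (268,7) and (404,16), the pocket's far edge from (303,48) to (362,52), and the stud at (390,28). The sleeve is level in the pads.

Run:
```python
from h import *
s=np.load('pics/w3.npy',allow_pickle=True).item()
A=onz('wrist',[(268,7),(404,16),(303,48),(362,52)],.024,s);print(A)
for a,b,h in((A[0],A[1],.05),(A[2],A[3],.022)):
  e=(b-a)[:2];L=np.linalg.norm(e);e/=L;n=np.array([e[1],-e[0]])
  print(L,np.degrees(np.arctan2(e[1],e[0])),(a+b)[:2]/2+n*h)
```

```text
[[0.5028 0.3003 0.024 ]
 [0.6031 0.2946 0.024 ]
 [0.5284 0.2717 0.024 ]
 [0.5728 0.269  0.024 ]]
0.100491678771356 -3.266400892012417 [0.5501 0.2475]
0.0444828028824 -3.45070060887103 [0.5492 0.2484]
```

The block is centred at (0.549,0.248) with yaw ≈ -3.3°. I'll line up in front of its near face, mouth just short of it and sleeve bottom at about 12 mm, then press forward.

servo_tool([
  [[-0.02, 0.002, 0.02], 3.3],
  [[-0.02, 0.001, 0.041], 0],
  [[-0.002, 0, 0.042], 0],
  [[0, 0, 0.04], 0],
  [[0, 0, 0], 0],
  [[0, 0, 0], 0],
])

```text
time: 5.05
position: [0.5396, 0.1205, 0.1947]
tool_rot: [[0.059, 0.998, -0.003], [0.998, -0.059, -0.0], [-0.001, -0.003, -1.0]]
force: [-0.0, -0.5, -1.3]
finger_gap: 0.0402
grasp_force: 22.1
```

servo_tool([
  [[0.004, 0, 0], 0],
  [[0.004, 0, 0], 0],
  [[0.004, 0, 0], 0],
  [[0, 0, 0], 0],
])

```text
time: 5.45
position: [0.5413, 0.1305, 0.1985]
tool_rot: [[0.055, 0.999, -0.003], [0.998, -0.055, -0.013], [-0.013, -0.002, -1.0]]
force: [-10.0, -22.9, 7.8]
finger_gap: 0.0393
grasp_force: 19.4
```

servo_tool([
  [[0.001, 0, -0.006], 0],
  [[0.001, 0, -0.006], 0],
  [[0.001, 0, -0.006], 0],
  [[0, 0, 0], 0],
])

```text
time: 5.85
position: [0.5424, 0.1369, 0.2167]
tool_rot: [[0.058, 0.998, 0.005], [0.998, -0.058, 0.002], [0.002, 0.005, -1.0]]
force: [-0.4, 0.3, -1.8]
finger_gap: 0.0397
grasp_force: 20.9
```

```bash
python3 w.py w4; python3 -c "
from h import *
im=arm.camera('scene');cv2.imwrite('pics/s4.png',im)
w=cv2.imread('pics/w4.png');cv2.imwrite('pics/c4.png',np.vstack([cv2.resize(w,(440,275)),cv2.resize(im[90:230,330:500],(389,320),interpolation=2)[:,:389].copy() if 0 else cv2.resize(im[80:240,320:540],(440,320),interpolation=2)]))"
```

```text
5.85 [0.5424 0.1369 0.2167] 86.67174422548945 [0.1141 0.0905 1.9077 0.001  1.1378 0.1717] [-0.4338  0.2616 -1.8361] 0.03974106722231801
```

View pics/c4.png

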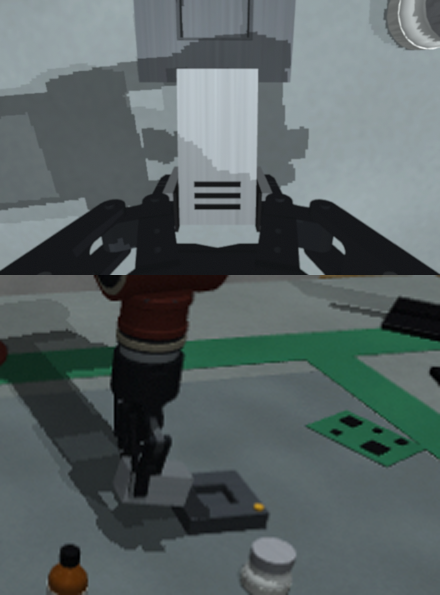

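The sleeve has tilted some way mouth-down, and its mouth top edge is at about (257..375, 100) in the wrist image. I'll compute the tilt.

```bash
cat > tilt.py <<'E'
from h import *
import sys
n=sys.argv[1]
s=np.load(f'pics/{n}.npy',allow_pickle=True).item()
im=cv2.imread(f'pics/{n}.png');
# bright sleeve: width per row
g=im.max(2);out=[]
c,M=T('wrist',s)
for r in range(int(sys.argv[2]),int(sys.argv[3]),10):
    e=np.abs(np.diff(cv2.GaussianBlur(im,(3,3),0)[r].astype(int).sum(1)))
    L=230+np.argmax(e[230:290]);R=350+np.argmax(e[350:400])
    o,D=ray('wrist',[(L+.5,r),(R+.5,r)],s)
    k=.04/np.linalg.norm(D[1]-D[0]);P=o+D.mean(0)*k
    t=np.array(s['tool_rot']).T@(P-s['position'])
    print(r,L,R,'tool',t)
E
python3 tilt.py w4 85 330; echo; python3 tilt.py w3 85 250
```

```text
85 250 350 tool [ 0.0749 -0.0048  0.1772]
95 250 350 tool [ 0.071  -0.0048  0.1763]
105 256 374 tool [0.0673 0.0013 0.1533]
115 256 374 tool [0.064  0.0013 0.1525]
125 256 374 tool [0.0607 0.0013 0.1517]
135 256 374 tool [0.0574 0.0013 0.1508]
145 256 374 tool [0.0541 0.0013 0.15  ]
155 256 374 tool [0.0508 0.0013 0.1491]
165 257 374 tool [0.0474 0.0014 0.1493]
175 257 374 tool [0.0441 0.0014 0.1484]
185 257 373 tool [0.0405 0.0013 0.1485]
195 257 373 tool [0.0372 0.0013 0.1476]
205 257 373 tool [0.0339 0.0013 0.1467]
215 257 373 tool [0.0306 0.0013 0.1458]
225 258 373 tool [0.0269 0.0015 0.1458]
235 236 373 tool [ 0.0307 -0.0018  0.1265]
245 258 372 tool [0.0198 0.0013 0.1449]
255 258 372 tool [0.0164 0.0013 0.1439]
265 258 372 tool [0.0131 0.0013 0.1429]
275 259 372 tool [0.0092 0.0015 0.1429]
285 282 372 tool [-0.0101  0.0066  0.1702]
295 259 372 tool [0.0024 0.0015 0.1408]
305 259 371 tool [-0.0016  0.0013  0.1407]
315 260 371 tool [-0.0057  0.0015  0.1406]
325 260 371 tool [-0.0091  0.0015  0.1395]

85 247 395 tool [0.0727 0.0029 0.1297]
95 242 373 tool [ 0.0703 -0.001   0.1418]
105 242 373 tool [ 0.0673 -0.001   0.1411]
115 230 373 tool [ 0.0647 -0.0025  0.1311]
125 232 373 tool [ 0.0619 -0.0023  0.1319]
135 235 373 tool [ 0.0589 -0.0019  0.1334]
145 237 373 tool [ 0.056  -0.0017  0.1342]
155 238 373 tool [ 0.053  -0.0015  0.1342]
165 240 373 tool [ 0.0499 -0.0013  0.135 ]
175 243 373 tool [ 0.0465 -0.0009  0.1366]
185 247 373 tool [ 0.0427 -0.0003  0.1392]
195 246 373 tool [ 0.0399 -0.0005  0.1375]
205 251 373 tool [0.0356 0.0003 0.141 ]
215 252 372 tool [0.0318 0.0003 0.1419]
225 253 372 tool [0.0283 0.0004 0.1419]
235 254 372 tool [0.0247 0.0006 0.142 ]
245 251 372 tool [0.0226 0.0001 0.1383]
```

It is tilted 10°. I'll repeat the press-and-lift stroke from lower down on the wall.

servo_tool([
  [[-0.006, 0, 0.006], 0],
  [[0, 0, 0.014], 0],
  [[0.005, 0, 0], 0],
  [[0.005, 0, 0], 0],
  [[0.003, 0, -0.006], 0],
  [[0.003, 0, -0.006], 0],
  [[0.003, 0, -0.006], 0],
  [[0.003, 0, -0.005], 0],
  [[0.003, 0, -0.005], 0],
  [[0.003, 0, -0.005], 0],
  [[0, 0, 0], 0],
])

```text
time: 7.05
position: [0.5419, 0.1579, 0.2253]
tool_rot: [[0.058, 0.998, -0.004], [0.998, -0.058, -0.002], [-0.002, -0.003, -1.0]]
force: [-1.9, -4.9, 0.6]
finger_gap: 0.0397
grasp_force: 21.1
```

```bash
python3 w.py w5; python3 tilt.py w5 75 330|awk 'NR%3==1'
```

```text
7.05 [0.5419 0.1579 0.2253] 86.69761742105563 [ 0.152   0.0914  1.89   -0.0019  1.1641  0.2104] [-1.8762 -4.9273  0.5526] 0.03971632559261617
75 262 363 tool [0.0787 0.0002 0.1767]
105 268 370 tool [0.0671 0.0028 0.1725]
135 265 365 tool [0.0555 0.0012 0.1725]
165 264 366 tool [0.0443 0.0013 0.1667]
195 263 367 tool [0.0336 0.0013 0.1611]
225 256 368 tool [0.0258 0.0002 0.1489]
255 261 369 tool [0.0136 0.0013 0.1502]
285 260 371 tool [0.0047 0.0015 0.1438]
315 259 372 tool [-0.0043  0.0015  0.1387]
```

About 30° now, with the block corner bearing on the mouth face. I'll continue the arc about that corner.

servo_tool([
  [[0.007, 0, -0.006], 0],
  [[0.007, 0, -0.006], 0],
  [[0.007, 0, -0.005], 0],
  [[0.006, 0, -0.003], 0],
  [[0.006, 0, -0.002], 0],
  [[0.006, 0, -0.001], 0],
  [[0, 0, 0], 0],
])

```text
time: 7.8
position: [0.5448, 0.1982, 0.2498]
tool_rot: [[0.057, 0.998, 0.0], [0.998, -0.057, 0.001], [0.001, 0.0, -1.0]]
force: [0.6, -0.0, -2.7]
finger_gap: 0.0395
grasp_force: 21.3
```

```bash
python3 w.py w6; python3 tilt.py w6 105 330|awk 'NR%2==1'
```

```text
7.8 [0.5448 0.1982 0.2498] 86.72584855734402 [0.2204 0.0918 1.8432 0.0005 1.2062 0.2774] [ 0.6167 -0.0005 -2.6655] 0.03952218002596537
105 278 354 tool [0.0668 0.0017 0.2211]
125 279 360 tool [0.0573 0.0034 0.207 ]
145 269 361 tool [0.0502 0.0012 0.1837]
165 268 363 tool [0.0426 0.0015 0.1768]
185 266 364 tool [0.0355 0.0013 0.1702]
205 265 366 tool [0.0288 0.0015 0.1639]
225 231 367 tool [ 0.0333 -0.0034  0.128 ]
245 236 368 tool [ 0.0264 -0.0027  0.1293]
265 262 369 tool [0.0095 0.0015 0.1502]
285 260 370 tool [0.0041 0.0013 0.1449]
305 259 371 tool [-0.0016  0.0013  0.1407]
325 258 372 tool [-0.0071  0.0013  0.1366]
```

About 40°, and the edge has slipped over the top. Back off for another stroke with a firmer press.

servo_tool([
  [[-0.038, 0, 0], 0],
  [[0, 0, 0.016], 0],
  [[0.005, 0, 0], 0],
  [[0.005, 0, 0.001], 0],
  [[0.004, 0, -0.001], 0],
  [[0.004, 0, -0.002], 0],
  [[0.004, 0, -0.001], 0],
  [[0.004, 0, -0.001], 0],
  [[0.004, 0, -0.001], 0],
  [[0.004, 0, -0.001], 0],
])

```text
time: 8.85
position: [0.5447, 0.1938, 0.2402]
tool_rot: [[0.057, 0.998, 0.0], [0.998, -0.057, -0.002], [-0.002, 0.0, -1.0]]
force: [-1.1, -4.5, -1.3]
finger_gap: 0.0396
grasp_force: 21.8
```

```bash
python3 w.py w7; python3 tilt.py w7 105 330|awk 'NR%2==1'
```

```text
8.85 [0.5447 0.1938 0.2402] 86.73137183391795 [ 0.2134  0.101   1.8513 -0.0019  1.1893  0.2712] [-1.1055 -4.5188 -1.2627] 0.039620629650263785
105 276 356 tool [0.0669 0.0017 0.2116]
125 276 355 tool [0.057  0.0014 0.2114]
145 258 361 tool [ 0.0521 -0.0009  0.1674]
165 263 356 tool [ 0.042  -0.0011  0.1799]
185 272 358 tool [0.0309 0.0012 0.1897]
205 270 360 tool [0.024  0.0012 0.1802]
225 268 363 tool [0.0182 0.0015 0.1701]
245 265 365 tool [0.013  0.0013 0.1609]
265 263 368 tool [0.0083 0.0015 0.1525]
285 261 370 tool [0.0035 0.0015 0.1459]
305 259 372 tool [-0.001   0.0015  0.1397]
325 256 375 tool [-0.0039  0.0015  0.1322]
```

59° now. Continue the same arc another 20°.

servo_tool([
  [[0.004, 0, -0.001], 0],
  [[0.004, 0, -0.001], 0],
  [[0.004, 0, 0], 0],
  [[0.004, 0, 0], 0],
  [[0.004, 0, 0], 0],
  [[0.003, 0, 0.001], 0],
])

```text
time: 9.5
position: [0.5462, 0.2168, 0.2417]
tool_rot: [[0.058, 0.998, 0.001], [0.998, -0.058, 0.0], [0.0, 0.001, -1.0]]
force: [-1.8, -2.9, 7.2]
finger_gap: 0.0396
grasp_force: 22.8
```

```bash
python3 w.py w8; python3 tilt.py w8 105 330|awk 'NR%2==1'; python3 -c "
from h import *
im=arm.camera('scene');cv2.imwrite('pics/s8.png',im)
w=cv2.imread('pics/w8.png');cv2.imwrite('pics/c8.png',np.vstack([cv2.resize(w,(440,275)),cv2.resize(im[80:240,320:540],(440,320),interpolation=2)]))"
```

```text
9.5 [0.5462 0.2168 0.2417] 86.68836536728297 [0.2512 0.12   1.8278 0.0001 1.1927 0.309 ] [-1.8006 -2.9496  7.1843] 0.03957112494150508
105 276 386 tool [0.0672 0.0071 0.1622]
125 240 370 tool [ 0.0614 -0.0018  0.1405]
145 256 353 tool [ 0.0511 -0.0031  0.1758]
165 265 353 tool [ 0.0405 -0.0015  0.1884]
185 267 359 tool [0.0333 0.0004 0.1793]
205 273 357 tool [0.0209 0.0012 0.1909]
225 270 360 tool [0.0154 0.0013 0.1778]
245 267 364 tool [0.0113 0.0015 0.1649]
265 264 367 tool [0.0072 0.0015 0.1549]
285 261 370 tool [0.0035 0.0015 0.1459]
305 281 350 tool [-0.045   0.0015  0.2093]
325 255 376 tool [-0.0027  0.0015  0.1305]
```

View pics/c8.png

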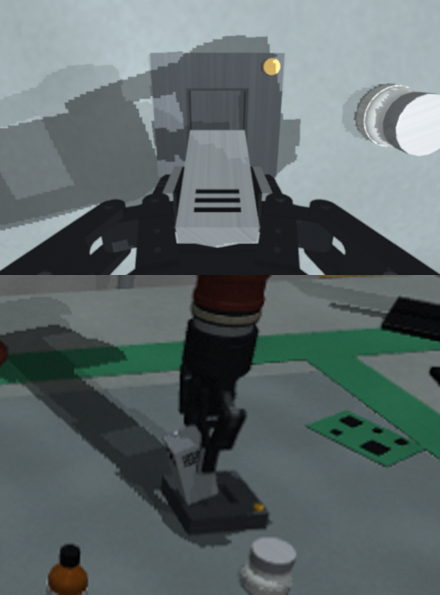

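It is now ~69° and leaning on the block's near edge; the scene view confirms it's nearly upright. Forward a bit more, then press it flat.

servo_tool([
  [[0.004, 0, -0.002], 0],
  [[0.004, 0, -0.002], 0],
  [[0.004, 0, -0.001], 0],
  [[0.004, 0, 0], 0],
  [[0.004, 0, 0.001], 0],
  [[0.002, 0, 0.003], 0],
  [[0, 0, 0], 0],
])

```text
time: 10.3
position: [0.5469, 0.2384, 0.2409]
tool_rot: [[0.058, 0.998, -0.001], [0.998, -0.058, -0.0], [-0.0, -0.001, -1.0]]
force: [0.6, -0.5, -2.0]
finger_gap: 0.0399
grasp_force: 21.9
```

```bash
python3 w.py w9; python3 tilt.py w9 165 330|awk 'NR%2==1'
```

```text
10.3 [0.5469 0.2384 0.2409] 86.69066361521689 [0.2864 0.1412 1.8059 0.0001 1.1957 0.3441] [ 0.5643 -0.4596 -2.0361] 0.0399027898301987
165 265 372 tool [0.0454 0.0026 0.1604]
185 266 361 tool [0.0344 0.0006 0.1746]
205 273 357 tool [0.0209 0.0012 0.1909]
225 270 360 tool [0.0154 0.0013 0.1778]
245 267 364 tool [0.0113 0.0015 0.1649]
265 264 367 tool [0.0072 0.0015 0.1549]
285 261 370 tool [0.0035 0.0015 0.1459]
305 281 373 tool [-0.0167  0.0065  0.1646]
325 255 376 tool [-0.0027  0.0015  0.1305]
```

Unchanged at ~69° and free again. I repeat the stroke from slightly lower, without the lift.

servo_tool([
  [[-0.02, 0, -0.006], 0],
  [[-0.022, 0, 0], 0],
  [[0, 0, 0.009], 0],
  [[0.004, 0, 0.001], 0],
  [[0.004, 0, 0], 0],
  [[0.004, 0, 0], 0],
  [[0.004, 0, 0], 0],
  [[0.004, 0, 0], 0],
  [[0.004, 0, 0], 0],
])

```text
time: 11.25
position: [0.5462, 0.2208, 0.2379]
tool_rot: [[0.058, 0.998, 0.0], [0.998, -0.058, 0.0], [0.0, 0.0, -1.0]]
force: [0.3, -2.8, 1.9]
finger_gap: 0.0396
grasp_force: 22.4
```

servo_tool([
  [[0.004, 0, 0], 0],
  [[0.004, 0, 0], 0],
  [[0, 0, 0], 0],
])

```text
time: 11.55
position: [0.5466, 0.2291, 0.2379]
tool_rot: [[0.058, 0.998, 0.0], [0.998, -0.058, 0.002], [0.002, 0.0, -1.0]]
force: [0.3, -0.5, 2.9]
finger_gap: 0.0397
grasp_force: 22.5
```

```bash
python3 w.py w10; python3 tilt.py w10 165 330|awk 'NR%2==1'
```

```text
11.55 [0.5466 0.2291 0.2379] 86.69040066453574 [0.271  0.136  1.8174 0.0017 1.1874 0.3282] [ 0.296  -0.4588  2.8867] 0.039659697001208555
165 277 362 tool [0.0396 0.0033 0.194 ]
185 265 354 tool [ 0.0322 -0.0012  0.1843]
205 279 360 tool [0.0191 0.0035 0.1969]
225 274 357 tool [0.011  0.0015 0.1902]
245 269 361 tool [0.0082 0.0013 0.1722]
265 265 365 tool [0.0054 0.0013 0.1586]
285 261 380 tool [0.0089 0.0032 0.1362]
305 257 373 tool [0.0008 0.0013 0.1369]
325 253 377 tool [-0.001   0.0013  0.1281]
```

79°: now lift slightly, back off so the mouth is fully over the near ledge, and press it flat.

servo_tool([
  [[-0.003, 0, -0.005], 0],
  [[-0.006, 0, 0], 0],
  [[0, 0, 0.003], 0],
  [[0, 0, 0.003], 0],
  [[0, 0, 0.003], 0],
  [[0, 0, 0], 0],
])

```text
time: 12.2
position: [0.5465, 0.2198, 0.2362]
tool_rot: [[0.058, 0.998, -0.001], [0.998, -0.058, 0.001], [0.001, -0.001, -1.0]]
force: [-6.5, 1.2, 12.1]
finger_gap: 0.0395
grasp_force: 24.0
```

```bash
python3 w.py w11; python3 tilt.py w11 205 330|awk 'NR%2==1'
```

```text
12.2 [0.5465 0.2198 0.2362] 86.64699884412633 [0.2558 0.1304 1.8268 0.0017 1.1847 0.3136] [-6.4634  1.218  12.0507] 0.039538531787008606
205 278 360 tool [0.0197 0.0032 0.1948]
225 274 356 tool [0.0103 0.0012 0.1922]
245 269 361 tool [0.0082 0.0013 0.1722]
265 265 365 tool [0.0054 0.0013 0.1586]
285 251 380 tool [0.0135 0.0015 0.128 ]
305 257 374 tool [0.0014 0.0015 0.136 ]
325 253 378 tool [-0.0004  0.0015  0.1273]
```

Press a little more.

servo_tool([
  [[0, 0, 0.003], 0],
  [[0, 0, 0.002], 0],
  [[0, 0, 0], 0],
])

```text
time: 12.55
position: [0.5471, 0.2212, 0.2343]
tool_rot: [[0.059, 0.998, 0.001], [0.998, -0.059, 0.006], [0.006, 0.001, -1.0]]
force: [-10.6, 5.5, 23.5]
finger_gap: 0.0399
grasp_force: 27.1
```

```bash
python3 w.py w12; python3 tilt.py w12 225 330|awk 'NR%2==1'
```

```text
12.55 [0.5471 0.2212 0.2343] 86.62273613943714 [0.2573 0.1346 1.8257 0.0056 1.1789 0.3141] [-10.5567   5.5312  23.4554] 0.0398937911397317
225 274 355 tool [0.0096 0.001  0.1942]
245 269 361 tool [0.0082 0.0013 0.1722]
265 265 365 tool [0.0054 0.0013 0.1586]
285 251 380 tool [0.0135 0.0015 0.128 ]
305 256 374 tool [0.002  0.0013 0.1351]
325 253 378 tool [-0.0004  0.0015  0.1273]
```

It is about 81° and settled enough for the pocket walls to finish the job. I'll refine the block's position from the current view's outer edges first.

```bash
cat > blk.py <<'E'
from h import *
import sys
c0=np.array([.5497,.248]);yaw=np.radians(-3.3)
ex=np.array([np.cos(yaw),np.sin(yaw)]);ey=np.array([-ex[1],ex[0]])
for n in sys.argv[1:]:
  s=np.load(f'pics/{n}.npy',allow_pickle=True).item()
  g=cv2.GaussianBlur(cv2.imread(f'pics/{n}.png'),(3,3),0).astype(float).sum(2)
  off=np.arange(-.008,.0081,.00025)
  for nm,nrm,tan,rng in(('far',ey,ex,(-.04,.04)),('right',ex,ey,(.0,.045)),('left',-ex,ey,(0,.045))):
    res=[]
    for t in np.linspace(*rng,25):
      P=np.c_[c0+nrm*.05+tan*t+off[:,None]*nrm,np.full(len(off),.024)]
      uv=proj('wrist',P,s).astype(np.float32)
      if uv.min()<2 or uv[:,0].max()>637 or uv[:,1].max()>397: continue
      v=cv2.remap(g.astype(np.float32),uv[:,:1],uv[:,1:],1)[:,0]
      d=np.gradient(v);i=np.argmax(np.abs(d))
      if abs(d[i])>2: res.append((t,off[i]*1000))
    r=np.array(res)
    if len(r)>4: print(n,nm,len(r),'med off mm',np.median(r[:,1]),'slope deg',np.degrees(np.polyfit(r[:,0],r[:,1]/1000,1)[0]),np.percentile(r[:,1],[20,80]))
E
python3 blk.py w3 w8 w10 w12
```

```text
w3 right 25 med off mm -0.4999999999999935 slope deg -3.937248438334892 [-3.55 -0.25]
w3 left 25 med off mm 0.25000000000000716 slope deg -0.27031854949761935 [0.  0.5]
w8 far 25 med off mm -0.24999999999999328 slope deg -2.1518972574817283 [-0.25  0.85]
w8 right 25 med off mm -0.24999999999999328 slope deg -8.091927014309173 [-4.05  0.  ]
w8 left 25 med off mm 0.25000000000000716 slope deg -0.35258941238819924 [0.  0.3]
w10 far 25 med off mm 6.938893903907228e-15 slope deg -2.4956719345602227 [-0.25  0.8 ]
w10 right 25 med off mm -0.24999999999999328 slope deg -2.6914325145632536 [-0.55  0.  ]
w10 left 25 med off mm 0.5000000000000073 slope deg -3.0557749073643916 [0.   2.75]
w12 far 25 med off mm 6.938893903907228e-15 slope deg -2.6576426958760515 [-0.25  0.8 ]
w12 right 25 med off mm -0.24999999999999328 slope deg -6.340732932781115 [-2.75 -0.2 ]
w12 left 25 med off mm 0.25000000000000716 slope deg -3.343722927481421 [0.   1.35]
```

The block is confirmed at (0.5493,0.2479). The grip is off-centre on the sleeve, so I'll set it on the open bench and release it, letting it stand flat before taking a clean centred grip.

servo_tool([
  [[0, 0, -0.02], 0],
  [[-0.03, 0, 0], 0],
  [[-0.04, 0, 0], 0],
  [[-0.03, 0, 0.01], 0],
  [[0, 0, 0.02], 0],
  [[0, 0, 0.008], 0],
  [[0, 0, 0.002], 0],
  [[0, 0, 0.002], 0],
  [[0, 0, 0], 0],
])

```text
time: 13.5
position: [0.54, 0.1207, 0.2085]
tool_rot: [[0.058, 0.998, -0.004], [0.998, -0.058, 0.002], [0.002, -0.004, -1.0]]
force: [-9.4, 2.8, 13.4]
finger_gap: 0.0397
grasp_force: 26.7
```

servo_tool([
  [[0, 0, -0.002], 0],
  [[0, 0, 0], 0],
  [[0, 0, 0], 0],
  [[0, 0, 0], 0],
  [[0, 0, 0], 0],
  [[0, 0, -0.03], 0],
  [[0, 0, -0.05], 0],
  [[0, 0, -0.05], 0],
  [[0, 0, 0], 0],
  [[0, 0, 0], 0],
], grip=0)

```text
time: 14.5
position: [0.5407, 0.1193, 0.3407]
tool_rot: [[0.058, 0.998, 0.004], [0.998, -0.058, 0.0], [0.001, 0.004, -1.0]]
force: [-0.7, -0.0, -0.1]
finger_gap: 0.0851
grasp_force: 0.0
```

```bash
python3 w.py w13
```

```text
14.5 [0.5407 0.1193 0.3407] 86.6632465881648 [ 0.0828 -0.07    1.8435 -0.      1.3641  0.1411] [-0.661  -0.0345 -0.1084] 0.0851267717152934
```

View pics/w13.png

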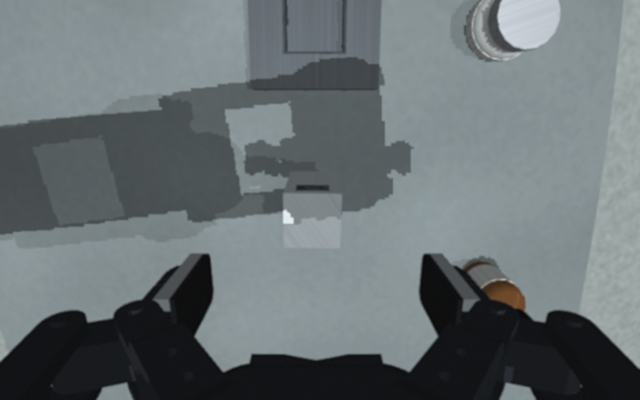

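The sleeve stands upright, closed end up. Its top face spans (283,193) to (341,248) and louvres show on the +y side.

Run:
```python
from h import *
s=np.load('pics/w13.npy',allow_pickle=True).item()
P=onz('wrist',[(283,193.5),(341.5,192.5),(341.5,248.5),(283.5,248.5)],.08,s);print(P,P.mean(0))
R=np.array(s['tool_rot']);p=np.array(s['position'])
print(R.T@(P.mean(0)-p))
for i in range(4): e=P[(i+1)%4]-P[i];print(np.linalg.norm(e),np.degrees(np.arctan2(e[1],e[0])))
```

```text
[[0.5215 0.129  0.08  ]
 [0.561  0.1274 0.08  ]
 [0.5595 0.0865 0.08  ]
 [0.5185 0.0889 0.08  ]] [0.5401 0.108  0.08  ]
[-0.0115 -0.001   0.2607]
0.03962388375064028 -2.333066782881289
0.040976292294450045 -92.14397366300733
0.04111020300287946 176.62862207239417
0.040253567376139957 85.75308878417759
```

servo_tool([
  [[-0.0115, -0.001, 0.03], 0],
  [[0, 0, 0.04], 0],
  [[0, 0, 0.04], 0],
  [[0, 0, 0.012], 0],
  [[0, 0, 0], 0],
])

```text
time: 15.05
position: [0.5367, 0.1078, 0.2126]
tool_rot: [[0.058, 0.998, -0.008], [0.998, -0.058, -0.001], [-0.001, -0.008, -1.0]]
force: [-0.4, 0.2, 0.1]
finger_gap: 0.0853
grasp_force: 0.0
```

servo_tool([
  [[0, 0, 0], 0],
  [[0, 0, 0], 0],
  [[0, 0, 0], 0],
  [[0, 0, 0], 0],
  [[0, 0, 0], 0],
  [[0, 0, 0], 0],
], grip=255, force=40)

```text
time: 15.65
position: [0.5394, 0.1081, 0.2189]
tool_rot: [[0.058, 0.998, 0.003], [0.998, -0.058, 0.0], [0.0, 0.003, -1.0]]
force: [-1.3, 0.1, 6.9]
finger_gap: 0.0395
grasp_force: 44.8
```

Run:
```python
from h import *
s=arm.get_state();p=np.array(s['position']);print(s['time'],p,s['force'],s['qpos'])
print(np.array(s['tool_rot']).T@(np.array([.5493,.2479,p[2]])-p))
```

```text
15.65 [0.5394 0.1081 0.2189] [-1.2715  0.0865  6.9144] [0.0624 0.0669 1.9285 0.0001 1.1431 0.1204]
[0.1402 0.0017 0.0001]
```

servo_tool([
  [[0, 0, -0.04], 0],
  [[0.045, 0, 0], 0],
  [[0.05, 0.001, 0], 0],
  [[0.045, 0.001, 0], 0],
  [[0, 0, 0], 0],
  [[0, 0, 0], 0],
])

```text
time: 16.25
position: [0.5483, 0.2485, 0.2564]
tool_rot: [[0.056, 0.998, -0.001], [0.998, -0.056, -0.001], [-0.001, -0.0, -1.0]]
force: [-1.3, -0.6, -3.0]
finger_gap: 0.0396
grasp_force: 44.2
```

```bash
python3 w.py w14; python3 blk.py w14;python3 - <<'E'
from h import *
s=arm.get_state();p=np.array(s['position'])
print(np.array(s['tool_rot']).T@(np.array([.5493,.2479,p[2]])-p))
E
```

```text
16.25 [0.5483 0.2485 0.2564] 86.79716248370369 [ 0.302   0.1338  1.7854 -0.0005  1.2232  0.358 ] [-1.3088 -0.5808 -3.0181] 0.039599873699082924
w14 far 25 med off mm 1.7500000000000084 slope deg 0.5817725304405291 [1.75 1.75]
w14 right 25 med off mm -0.24999999999999328 slope deg -1.3868516887269162 [-0.3  0. ]
w14 left 25 med off mm 1.250000000000008 slope deg 1.686552689256886 [0.   2.05]
[ 0.0005  0.0009 -0.    ]
```

servo_tool([
  [[0.001, 0.001, 0.01], 0],
  [[0, 0, 0.004], 0],
  [[0, 0, 0.003], 0],
  [[0, 0, 0.003], 0],
  [[0, 0, 0], 0],
])

```text
time: 16.8
position: [0.5496, 0.2481, 0.236]
tool_rot: [[0.059, 0.998, -0.001], [0.998, -0.059, -0.0], [-0.0, -0.001, -1.0]]
force: [0.3, -0.1, -2.3]
finger_gap: 0.0392
grasp_force: 44.2
```

Already 7 mm into the pocket with no contact. Continue to the floor and release.

servo_tool([
  [[0, 0, 0.003], 0],
  [[0, 0, 0.002], 0],
  [[0, 0, 0.001], 0],
  [[0, 0, 0.001], 0],
  [[0, 0, 0], 0],
])

```text
time: 17.3
position: [0.5497, 0.2486, 0.2296]
tool_rot: [[0.058, 0.998, -0.0], [0.998, -0.058, -0.0], [-0.0, -0.0, -1.0]]
force: [0.1, -0.8, -0.9]
finger_gap: 0.0393
grasp_force: 44.2
```

servo_tool([
  [[0, 0, 0], 0],
  [[0, 0, 0], 0],
  [[0, 0, 0], 0],
  [[0, 0, 0], 0],
  [[0, 0, 0], 0],
  [[0, 0, 0], 0],
  [[0, 0, 0], 0],
  [[0, 0, 0], 0],
  [[0, 0, 0], 0],
  [[0, 0, 0], 0],
], grip=0)

```text
time: 18.3
position: [0.5498, 0.2485, 0.2297]
tool_rot: [[0.058, 0.998, -0.0], [0.998, -0.058, -0.0], [-0.0, -0.0, -1.0]]
force: [-1.0, -0.3, -0.7]
finger_gap: 0.0855
grasp_force: 0.0
```

servo_tool([
  [[0, 0, -0.03], 0],
  [[0, 0, -0.05], 0],
  [[0, 0, -0.05], 0],
  [[0, 0, 0], 0],
  [[0, 0, 0], 0],
])

```text
time: 18.8
position: [0.5502, 0.2487, 0.3623]
tool_rot: [[0.058, 0.998, 0.004], [0.998, -0.058, 0.001], [0.002, 0.004, -1.0]]
force: [0.1, 0.3, -0.0]
finger_gap: 0.0855
grasp_force: 0.0
```

```bash
python3 w.py w15
```

```text
18.8 [0.5502 0.2487 0.3623] 86.6737716290445 [0.3013 0.0311 1.7068 0.     1.399  0.3593] [ 0.0534  0.3282 -0.0494] 0.0855092528205095
```

View pics/w15.png

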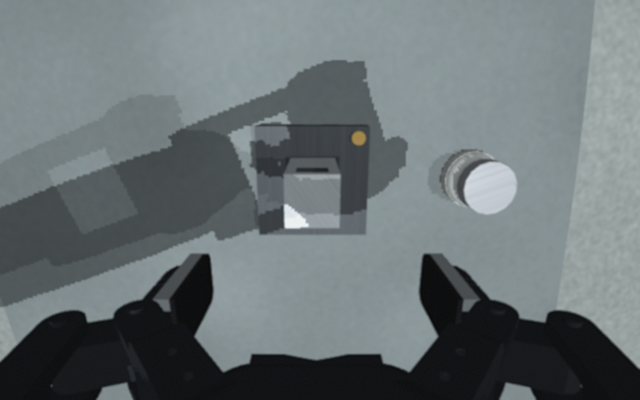

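The sleeve stands in the pocket, top face (284,173)–(341,228), released. With the gripper empty, I'll go and look at the port before taking the sleeve again.

servo_tool([
  [[-0.0448, -0.0027, 0], 0],
  [[-0.0448, -0.0027, 0], 0],
  [[-0.0448, -0.0027, 0], 0],
  [[-0.0448, -0.0027, 0], 0],
  [[-0.0448, -0.0027, 0], 0],
  [[-0.0448, -0.0027, 0], 0],
  [[-0.0448, -0.0027, 0], 0],
  [[-0.0448, -0.0027, 0], 0],
  [[-0.0448, -0.0027, 0], 0],
  [[-0.0448, -0.0027, 0], 0],
  [[-0.0448, -0.0027, 0], 0],
  [[0, 0, 0], 0],
])

```text
time: 20.05
position: [0.4901, -0.2456, 0.3572]
tool_rot: [[0.064, 0.998, -0.004], [0.998, -0.064, 0.001], [0.001, -0.004, -1.0]]
force: [0.2, 0.5, 0.2]
finger_gap: 0.0857
grasp_force: 0.0
```

servo_tool([
  [[0, 0, 0], 0],
  [[0, 0, 0], 0],
])

```text
time: 20.25
position: [0.4913, -0.2408, 0.358]
tool_rot: [[0.057, 0.998, -0.002], [0.998, -0.057, 0.002], [0.002, -0.002, -1.0]]
force: [-0.9, -0.1, -1.5]
finger_gap: 0.0856
grasp_force: 0.0
```

```bash
python3 w.py w16
```

```text
20.25 [ 0.4913 -0.2408  0.358 ] 86.70705316543304 [-0.5918 -0.0992  1.8412  0.0004  1.4027 -0.5344] [-0.8914 -0.1499 -1.4658] 0.08555289696462547
```

View pics/w16.png

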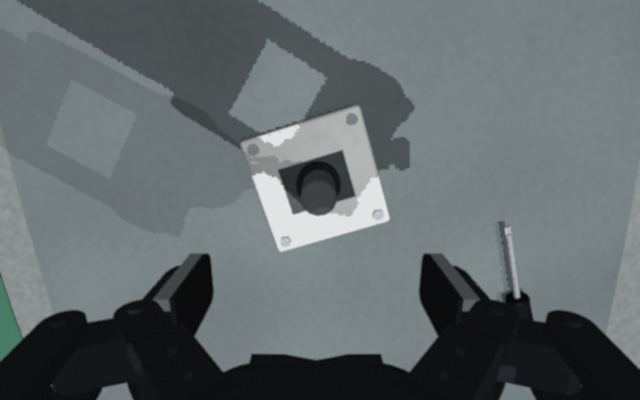

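The spigot tip disc is around (319,196). The collar and dark slot are around (318,181), and the plate corners at (241,143), (359,106), (389,221) and (281,251). I'll locate the disc numerically.

Run:
```python
from h import *
s=np.load('pics/w16.npy',allow_pickle=True).item()
im=cv2.imread('pics/w16.png');g=im.max(2)
print('col319',g[150:225:2,319]);print('row196',g[196,280:360:2]);print('row205',g[205,280:360:2])
P=onz('wrist',[(241,143),(359,106),(389,221),(281,251)],.02,s);print(P,P.mean(0))
t=onz('wrist',[(319,196)],.075,s);print(t)
print(proj('wrist',[P.mean(0)+[0,0,.055]],s))
```

```text
col319 [176 176 179 151  71  58  26  20  19  19  38  48  47  47  46  55  65  69
  69  69  70  69  69  69  69  70  70  69  71  82  85  83 101 214 229 228
 228 228]
row196 [228 228 230 187 106  99  80  61  57  48  48  66  69  69  70  69  69  69
  69  69  70  69  68  70  69  69  69  65  52  56  61  61  60  60  61  71
  93 125 170 193]
row205 [228 228 228 228 226 140 100 102 102 102 100  77  65  69  68  68  68  68
  68  67  68  69  68  68  68  68  64 104 169 175 175 173 173 173 173 173
 175 177 187 226]
[[ 0.4285 -0.2027  0.02  ]
 [ 0.5323 -0.1772  0.02  ]
 [ 0.5575 -0.2819  0.02  ]
 [ 0.4551 -0.3063  0.02  ]] [ 0.4933 -0.242   0.02  ]
[[ 0.4945 -0.2398  0.075 ]]
[[317.6539 198.9434]]
```

Run:
```python
from h import *
s=np.load('pics/w16.npy',allow_pickle=True).item()
g=cv2.imread('pics/w16.png').max(2)
m=((g>=66)&(g<=73)).astype('uint8');m[:170]=0;m[225:]=0;m[:,:290]=0;m[:,350:]=0
m=cv2.morphologyEx(m,cv2.MORPH_OPEN,np.ones((5,5),np.uint8))
n,l,st,ce=cv2.connectedComponentsWithStats(m);i=1+np.argmax(st[1:,4]);print(st[i],ce[i])
c=max(cv2.findContours((l==i).astype('uint8'),0,1)[0],key=cv2.contourArea)[:,0]
(u,v),r=cv2.minEnclosingCircle(c);print(u,v,r,cv2.fitEllipse(c))
P=onz('wrist',c.astype(float),.075,s)[:,:2].astype(np.float32)
print(cv2.minEnclosingCircle(P), (P.max(0)+P.min(0))/2,P.max(0)-P.min(0))
for y in range(176,220,3): print(y,g[y,294:346:2])
```

```text
[303 183  31  27 683] [317.6486 195.9224]
318.0 197.5 15.976645469665527 ((317.64349365234375, 195.96478271484375), (26.081029891967773, 32.1594123840332), 79.75479125976562)
((0.49357491731643677, -0.2410120815038681), 0.01212199218571186) [ 0.4936 -0.2397] [0.0228 0.0201]
176 [50 46 25 18 17 24 42 47 47 47 48 48 47 47 47 47 47 48 43 27 24 23 32 59
 63 63]
179 [50 40 20 16 23 43 47 48 48 48 50 51 48 48 49 48 46 45 45 41 24 22 23 52
 62 61]
182 [51 35 16 18 28 45 47 51 56 60 65 65 67 66 65 62 56 49 44 46 35 21 21 42
 60 61]
185 [50 33 20 19 35 48 60 65 68 68 69 71 69 69 69 69 67 65 58 50 38 24 22 42
 61 62]
188 [50 35 18 22 45 61 67 69 69 70 69 70 68 69 68 69 69 70 68 61 48 29 21 47
 62 64]
191 [50 43 21 28 59 67 69 69 69 69 70 69 69 69 69 69 69 69 69 67 59 35 25 55
 63 63]
194 [51 50 34 37 62 69 68 69 69 69 69 69 70 69 70 69 70 69 69 68 65 45 41 60
 62 61]
197 [71 60 54 56 67 69 69 69 68 69 69 69 69 69 69 69 70 69 69 69 65 56 60 61
 60 60]
200 [106  98  71  60  65  69  69  69  70  68  69  69  69  68  68  69  68  70
  69  68  65  66  88 110 136 156]
203 [104 104  99  82  66  67  69  69  68  69  69  68  68  70  69  68  69  68
  69  67  71 146 175 175 175 174]
206 [101 101 102 102  83  64  68  68  69  67  68  69  70  70  69  70  70  70
  69  65 125 173 174 174 173 173]
209 [100 102 102 100  99  92  81  71  69  71  70  74  84  86  84  85  86  83
  79 121 169 174 174 174 173 172]
212 [102 114 129 165 199 224 220 149  92  82  82  83  83  82  81  81  90 131
 166 180 180 180 176 173 174 173]
215 [224 227 229 229 228 228 228 229 227 212 187 156 148 169 184 201 225 229
 229 229 228 229 217 203 208 218]
218 [228 228 228 228 228 228 228 228 228 228 228 229 229 228 228 228 228 228
 228 228 228 228 228 228 228 228]
```

Run:
```python
from h import *
s=np.load('pics/w15.npy',allow_pickle=True).item()
g=cv2.GaussianBlur(cv2.imread('pics/w15.png'),(3,3),0).astype(int).sum(2)
for r in (185,195,205): print(r,g[r,276:292],g[r,334:348])
for c in (295,312,330): print(c,g[160:182,c],g[220:236,c])
P=onz('wrist',[(284.5,173),(340.5,173),(341,228.5),(285,228.5)],.09,s);print(P.mean(0))
s=np.load('pics/w16.npy',allow_pickle=True).item()
print(onz('wrist',[(318.3,197)],.075,s))
plan([.5497,.2486,.358],86.7);plan([.5497,.2486,.229],86.7,fr={'position':[.5497,.2486,.358],'tool_rot':s['tool_rot']})
```

```text
185 [288 289 292 292 290 294 307 337 367 386 393 393 393 393 392 390] [381 381 384 389 386 362 307 247 211 200 200 196 195 196]
195 [285 286 286 288 288 290 301 328 361 387 397 399 398 396 394 391] [389 389 391 394 390 360 299 238 205 198 197 196 195 195]
205 [317 319 318 311 294 276 297 393 525 619 648 624 561 493 448 419] [390 390 389 388 376 339 278 225 201 196 195 194 195 195]
295 [273 276 274 274 274 277 274 267 256 244 237 244 271 324 387 427 428 412
 399 393 390 390] [714 714 714 714 715 718 706 646 520 388 323 310 313 328 365 406]
312 [274 275 275 276 277 274 261 223 170 132 129 166 234 316 399 461 487 488
 474 446 415 397] [475 474 474 474 475 476 467 434 382 335 313 309 312 327 362 403]
330 [274 274 273 273 273 273 274 273 272 269 266 266 283 327 394 453 474 464
 435 403 387 387] [476 476 479 479 478 476 464 432 381 338 318 314 317 332 366 407]
[0.5506 0.2487 0.09  ]
[[ 0.4939 -0.2405  0.075 ]]
11 [[[0.045,0.003,0.0],np.float64(0.0)],[[0.044,0.003,0.0],np.float64(0.0)],[[0.045,0.002,0.0],np.float64(0.0)],[[0.045,0.003,0.0],np.float64(0.0)],[[0.044,0.003,0.0],np.float64(0.0)],[[0.045,0.003,0.0],np.float64(0.0)],[[0.045,0.002,0.0],np.float64(0.0)],[[0.045,0.003,0.0],np.float64(0.0)],[[0.044,0.003,0.0],np.float64(0.0)],[[0.045,0.003,0.0],np.float64(0.0)],[[0.0446,0.0024,0.0005],np.float64(0.1)]]
3 [[[0.0,0.0,0.043],np.float64(0.0)],[[0.0,0.0,0.043],np.float64(0.0)],[[0.0,0.0,0.043],np.float64(0.0)]]
```

servo_tool([
  [[0.045, 0.003, 0], 0],
  [[0.044, 0.003, 0], 0],
  [[0.045, 0.002, 0], 0],
  [[0.045, 0.003, 0], 0],
  [[0.044, 0.003, 0], 0],
  [[0.045, 0.003, 0], 0],
  [[0.045, 0.002, 0], 0],
  [[0.045, 0.003, 0], 0],
  [[0.044, 0.003, 0], 0],
  [[0.045, 0.003, 0], 0],
  [[0.0446, 0.0024, 0], 0],
  [[0, 0, 0], 0],
])

```text
time: 21.5
position: [0.5491, 0.2529, 0.3594]
tool_rot: [[0.05, 0.999, -0.0], [0.999, -0.05, 0.002], [0.002, -0.0, -1.0]]
force: [-0.2, -0.9, -0.3]
finger_gap: 0.0856
grasp_force: 0.0
```

servo_tool([
  [[0, 0, 0.043], 0],
  [[0, 0, 0.043], 0],
  [[0, 0, 0.04], 0],
  [[0, 0, 0.003], 0],
  [[0, 0, 0], 0],
  [[0, 0, 0], 0],
])

```text
time: 22.1
position: [0.5513, 0.2478, 0.2335]
tool_rot: [[0.058, 0.998, 0.004], [0.998, -0.058, 0.001], [0.001, 0.004, -1.0]]
force: [-0.1, -0.0, 0.9]
finger_gap: 0.0856
grasp_force: 0.0
```

servo_tool([
  [[0, 0, 0], 0],
  [[0, 0, 0], 0],
  [[0, 0, 0], 0],
  [[0, 0, 0], 0],
  [[0, 0, 0], 0],
  [[0, 0, 0], 0],
], grip=255, force=60)

```text
time: 22.7
position: [0.5507, 0.2474, 0.2322]
tool_rot: [[0.058, 0.998, 0.001], [0.998, -0.058, 0.0], [0.0, 0.001, -1.0]]
force: [-3.0, -0.2, 6.1]
finger_gap: 0.0396
grasp_force: 60.0
```

servo_tool([
  [[0, 0, -0.03], 0],
  [[0, 0, -0.045], 0],
  [[0, 0, -0.035], 0],
  [[0, 0, 0], 0],
  [[0, 0, 0], 0],
])

```text
time: 23.2
position: [0.5504, 0.2472, 0.3413]
tool_rot: [[0.058, 0.998, 0.001], [0.998, -0.058, 0.0], [0.0, 0.001, -1.0]]
force: [-0.3, 0.0, -1.8]
finger_gap: 0.0392
grasp_force: 62.3
```

Run:
```python
from h import *
s=arm.get_state();print(s['time'],s['position'],s['force'])
plan([.493,-.241,.338],86.7)
```

```text
23.2 [0.5504 0.2472 0.3413] [-0.3046  0.0274 -1.8058]
11 [[[-0.045,-0.003,0.0],np.float64(-0.0)],[[-0.044,-0.002,0.001],np.float64(-0.0)],[[-0.045,-0.003,-0.0],np.float64(-0.0)],[[-0.044,-0.003,0.0],np.float64(-0.0)],[[-0.045,-0.002,0.0],np.float64(-0.0)],[[-0.045,-0.003,0.001],np.float64(-0.0)],[[-0.044,-0.002,0.0],np.float64(-0.0)],[[-0.045,-0.003,0.0],np.float64(-0.0)],[[-0.045,-0.003,0.001],np.float64(-0.0)],[[-0.044,-0.002,-0.0],np.float64(-0.0)],[[-0.0448,-0.0029,0.0003],np.float64(-0.0)]]
```

servo_tool([
  [[-0.045, -0.003, 0], 0],
  [[-0.044, -0.002, 0], 0],
  [[-0.045, -0.003, 0], 0],
  [[-0.044, -0.003, 0], 0],
  [[-0.045, -0.002, 0], 0],
  [[-0.045, -0.003, 0], 0],
  [[-0.044, -0.002, 0], 0],
  [[-0.045, -0.003, 0], 0],
  [[-0.045, -0.003, 0], 0],
  [[-0.044, -0.002, 0], 0],
  [[-0.0455, -0.003, 0], 0],
])

```text
time: 24.3
position: [0.4916, -0.243, 0.3375]
tool_rot: [[0.058, 0.998, -0.004], [0.998, -0.058, 0.003], [0.003, -0.004, -1.0]]
force: [1.3, -0.4, -2.9]
finger_gap: 0.0391
grasp_force: 62.2
```

servo_tool([
  [[0, 0, 0.02], 0],
  [[0, 0, 0.01], 0],
  [[0, 0, 0], 0],
  [[0, 0, 0], 0],
  [[0, 0, 0], 0],
])

```text
time: 24.8
position: [0.4932, -0.2409, 0.311]
tool_rot: [[0.057, 0.998, 0.0], [0.998, -0.057, -0.0], [-0.0, 0.0, -1.0]]
force: [-0.5, 0.6, -1.3]
finger_gap: 0.0392
grasp_force: 62.3
```

servo_tool([
  [[-0.001, 0, 0.006], 0],
  [[0, 0, 0.004], 0],
  [[0, 0, 0.002], 0],
  [[0, 0, 0.002], 0],
  [[0, 0, 0.002], 0],
  [[0, 0, 0], 0],
])

```text
time: 25.4
position: [0.4927, -0.2427, 0.2944]
tool_rot: [[0.058, 0.998, -0.0], [0.998, -0.058, 0.0], [0.0, -0.001, -1.0]]
force: [0.1, 1.1, -2.2]
finger_gap: 0.0391
grasp_force: 62.3
```

servo_tool([
  [[0, 0, 0.002], 0],
  [[0, 0, 0.002], 0],
  [[0, 0, 0.002], 0],
  [[0, 0, 0], 0],
])

```text
time: 25.8
position: [0.4927, -0.2426, 0.2883]
tool_rot: [[0.058, 0.998, -0.001], [0.998, -0.058, 0.0], [0.0, -0.001, -1.0]]
force: [0.8, 0.5, -1.7]
finger_gap: 0.0391
grasp_force: 62.3
```

The spigot is inside the bore with no contact force. Continue down to the collar.

servo_tool([
  [[0, 0, 0.005], 0],
  [[0, 0, 0.005], 0],
  [[0, 0, 0.005], 0],
  [[0, 0, 0], 0],
])

```text
time: 26.2
position: [0.4927, -0.2426, 0.2726]
tool_rot: [[0.058, 0.998, -0.001], [0.998, -0.058, 0.0], [0.0, -0.001, -1.0]]
force: [0.4, -0.2, -2.7]
finger_gap: 0.0395
grasp_force: 62.1
```

servo_tool([
  [[0, 0, 0.005], 0],
  [[0, 0, 0.005], 0],
  [[0, 0, 0.005], 0],
  [[0, 0, 0], 0],
])

```text
time: 26.6
position: [0.4927, -0.2426, 0.2577]
tool_rot: [[0.058, 0.998, -0.001], [0.998, -0.058, 0.0], [0.0, -0.001, -1.0]]
force: [1.2, -0.7, -1.9]
finger_gap: 0.0392
grasp_force: 62.1
```

Now press the collar in slowly.

servo_tool([
  [[0, 0, 0.002], 0],
  [[0, 0, 0.002], 0],
  [[0, 0, 0.002], 0],
  [[0, 0, 0.002], 0],
  [[0, 0, 0], 0],
])

```text
time: 27.1
position: [0.493, -0.2428, 0.2517]
tool_rot: [[0.058, 0.998, -0.0], [0.998, -0.058, 0.0], [0.0, -0.0, -1.0]]
force: [-3.1, 1.2, 3.9]
finger_gap: 0.0388
grasp_force: 63.0
```

servo_tool([
  [[0, 0, 0.002], 0],
  [[0, 0, 0.002], 0],
  [[0, 0, 0.001], 0],
  [[0, 0, 0], 0],
])

```text
time: 27.5
position: [0.493, -0.2428, 0.2468]
tool_rot: [[0.058, 0.998, -0.0], [0.998, -0.058, -0.0], [-0.0, -0.0, -1.0]]
force: [-3.1, 2.5, 6.0]
finger_gap: 0.0392
grasp_force: 63.4
```

servo_tool([
  [[0, 0, 0.002], 0],
  [[0, 0, 0.001], 0],
  [[0, 0, 0.001], 0],
  [[0, 0, 0], 0],
])

```text
time: 27.9
position: [0.493, -0.2428, 0.2428]
tool_rot: [[0.058, 0.998, -0.0], [0.998, -0.058, -0.0], [-0.0, -0.0, -1.0]]
force: [-3.0, 1.2, 4.9]
finger_gap: 0.0393
grasp_force: 63.4
```

servo_tool([
  [[0, 0, 0.001], 0],
  [[0, 0, 0.001], 0],
  [[0, 0, 0], 0],
])

```text
time: 28.2
position: [0.4932, -0.243, 0.2423]
tool_rot: [[0.058, 0.998, -0.001], [0.998, -0.058, 0.0], [-0.0, -0.001, -1.0]]
force: [-6.9, 3.1, 13.2]
finger_gap: 0.0393
grasp_force: 64.1
```

servo_tool([
  [[0, 0, 0.001], 0],
  [[0, 0, 0.001], 0],
  [[0, 0, 0], 0],
])

```text
time: 28.5
position: [0.4934, -0.2431, 0.2423]
tool_rot: [[0.058, 0.998, -0.002], [0.998, -0.058, 0.0], [0.0, -0.002, -1.0]]
force: [-11.8, 6.3, 24.1]
finger_gap: 0.0394
grasp_force: 65.5
```

Bottomed: z is fixed at 0.2423 while the force rises. Relax, release and withdraw.

servo_tool([
  [[0, 0, -0.001], 0],
  [[0, 0, -0.001], 0],
  [[0, 0, -0.001], 0],
  [[0, 0, 0], 0],
])

```text
time: 28.9
position: [0.493, -0.2428, 0.2423]
tool_rot: [[0.058, 0.998, -0.0], [0.998, -0.058, -0.0], [-0.0, -0.0, -1.0]]
force: [-3.9, 2.0, 8.3]
finger_gap: 0.0393
grasp_force: 63.8
```

servo_tool([
  [[0, 0, 0], 0],
  [[0, 0, 0], 0],
  [[0, 0, 0], 0],
  [[0, 0, 0], 0],
  [[0, 0, 0], 0],
  [[0, 0, 0], 0],
  [[0, 0, -0.02], 0],
  [[0, 0, -0.04], 0],
  [[0, 0, -0.04], 0],
  [[0, 0, 0], 0],
  [[0, 0, 0], 0],
], grip=0)

```text
time: 30.0
position: [0.4931, -0.2429, 0.3422]
tool_rot: [[0.058, 0.998, 0.003], [0.998, -0.058, -0.002], [-0.002, 0.003, -1.0]]
force: [-0.9, -0.7, -0.8]
finger_gap: 0.0854
grasp_force: 0.0
```

```bash
python3 w.py w17
python3 - <<'E'
from h import *
s=np.load('pics/w17.npy',allow_pickle=True).item()
im=cv2.imread('pics/w17.png')
c=np.array([.494,-.2412])
a=np.radians(-3.3);R=np.array([[np.cos(a),-np.sin(a)],[np.sin(a),np.cos(a)]])
Q=np.array([[-.02,.02],[.02,.02],[.02,-.02],[-.02,-.02]])@R.T+c
uv=proj('wrist',np.c_[Q,np.full(4,.1)],s);print(uv)
g=cv2.GaussianBlur(im,(3,3),0).astype(int).sum(2);m=uv.mean(0).astype(int)
r=np.abs(np.diff(g[m[1]]));k=np.abs(np.diff(g[:,m[0]]))
print('cols',[i for i in range(m[0]-60,m[0]+60) if r[i]>25],'rows',[i for i in range(m[1]-60,m[1]+60) if k[i]>25])
E
```

```text
30.0 [ 0.4931 -0.2429  0.3422] 86.671878742777 [-0.593  -0.081   1.8513 -0.      1.3682 -0.535 ] [-0.8696 -0.7009 -0.8393] 0.08540446778969947
[[281.3048 179.5264]
 [346.2169 179.5133]
 [344.7412 239.9874]
 [282.9338 240.0191]]
cols [254, 255, 256, 257, 279, 280, 281, 282, 342, 343, 344, 354, 355, 356, 357] rows [154, 155, 156, 157, 171, 172, 173, 176, 177, 178, 179, 180, 181, 239, 240, 241, 243, 244, 245, 246]
```

```bash
python3 -c "
from plant import arm
print(arm.job_done())"
```

```text
the job is handed in; nothing more can be done
None
```

I stood the sleeve mouth-down in the block's pocket and released it there, then pushed it fully home over the spigot, collar pressed in, and let go. The job is handed in at about 30 s of 61 s, with about 24 N upward on the wrist at the last reading while pressing home; the judge returned no verdict.

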